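Free the stuck dish carrier from its dock

TASK

With the dish carrier still home in its dock, break the stiff lock knob loose and turn it a quarter turn anticlockwise to its open end, and leave it open. Then hook the carrier's front wall from inside and pull it through its click and straight out along the worktop until its front rests against the buffers of the stop bar. Keep the carrier flat and the two stacked dishes in place on it, and leave the tape, pen and forceps alone.

Things in the scene. Friction and masses are not known exactly. Their poses are not given: they have to be found in the camera images.
- dock_mid (a point): Aluminium dock fixed to the worktop; point at worktop height, midway between its side rails. The carrier comes out towards its -x; +y is the knob's side. Rails x -56 to +84 mm, |y| to 64 mm, 16 mm high, rear closed; lips over the carrier's edges (|y| > 41 mm) let it only slide. Knob pedestal x -122 to -54, y 49 to 78 mm, 12.5 mm high. The knob axis is at x -95, y 62 mm.
- knob_grip (a point): Centre of the lock knob's black bar grip, on its vertical axis, 40 mm above the worktop. The bar is 46 mm long (along this point's x), 12 mm wide, from 27 to 51 mm above the worktop. Below it, at 14 to 24 mm, a steel cam of 30 mm radius bars the carrier's front when locked.
- lock_knob (a joint): Knob angle: about 0 locked (bar along the dock's x), grows anticlockwise seen from above to 1.57 (end stop, open). Sticks at first: about 0.3 N m until about 0.3 rad; beyond 0.6 rad it turns freely. Stays where it is left. The carrier is clear of the cam from 0.8 rad.
- carrier_wall (a point): Centre of the white carrier's front wall, 23 mm above the worktop; x points to the carrier's rear. Wall 10 mm thick (hooking face at x +5 mm), 92 mm wide up to 24 mm above the worktop, then 60 mm wide up to 36 mm. Behind it 48 mm of tray top (10 mm high) are free: room for shut fingers. About 15 N along -x frees it from the spring detents within 5 mm; then 2 to 5 N.
- carrier_front (a point): Middle of the front face, which must rest on the buffers: 5 mm before carrier_wall, 10 mm above the worktop, same axes. The carrier is a tray 136 mm long (x), 92 mm wide, 10 mm thick, 0.35 kg, loose, sliding on the worktop; it leaves the rails after 124 mm.
- stop_face (a point): Stop bar fixed to the worktop in front of the dock, in line with it: an aluminium bar 92 mm wide and 20 mm high with two round rubber buffers. This point is midway between the buffer faces, 10 mm above the worktop; x points to the dock, so the carrier arrives from +x. 150 to 185 mm of pulling brings the carrier to it.
- dish_low_mid (a point): Centre of the lower of two stacked round dishes (66 mm across, 16 mm high), loose on the carrier between four short steel pins, 87 mm behind carrier_wall.
- dish_top_mid (a point): Centre of the upper dish (66 mm across, 16 mm high), which merely lies on the lower one; its top is about 43 mm above the worktop.
- tape: Bystander: roll of tape, 66 mm across, 19 mm high, lying; origin at the centre of its underside.
- pen: Bystander: marker pen, 132 mm long, 13 mm high, lying; origin at the centre of its underside.
- forceps_1: Bystander: steel forceps, 137 mm long, 9 mm high, lying; origin at the centre of its underside.
Not all that is in view belongs to the job. Leave any yellow look-alike of the part that bears dish_top_mid alone.

How it is judged:
By the outcome, as a careful person would: the job done as asked, in the order asked, and still so for the second after the job is handed in, with the robot touching nothing.
It also fails if it takes over 53 s, if anything falls off the work surface, if the arm or the gripper's body presses on something with over 40 N, if the wrist force passes 120 N, or if a joint passes its speed limit or range.

ROBOT

A 7-joint arm with a two-finger parallel gripper is mounted at the origin on a cart in front of the work surface, level with it; the furniture and walls round the work are solid. World frame = base frame: x ahead of the robot, y to its left, z up, the work surface at z = 0. Lengths are in m, angles in rad, forces in N, time in s.
With the tool pointing down it reaches from about 0.35 to 0.9 m from the base axis. Payload 8.1 kg.
Tool frame: the origin (TCP) lies at the very end of the fingers, on their centre line; the grasp point (between the pads) lies arm.hold_point_z behind it (arm.hold_point_z is the distance from the TCP to the grasp point, in m); z points along the fingers, y is the line along which they close (so a half turn about z gives the same grasp; the last joint's range is limited). The gripper opens to 92 mm and grips with 3 to 60 N. Pads are 19 mm wide; open, the fingers measure 130 mm over their backs; the gripper's body (75 mm by 190 mm) begins 47 mm behind the grasp point.
Start: joints at [-1.222, 0.434, 0.025, 1.573, -0.012, 1.134, -0.075], TCP at [0.273, 0.562, 0.227] pointing down, gripper open.
Joint ranges: [-2.62, 2.62], [-0.44, 2.09], [-1.27, 1.32], [0.08, 2.57], [-1.32, 4.46], [0.12, 2], [-2.74, 2.74]. Speed limits (rad/s): [2.22, 2.22, 3.01, 3.01, 3.14, 3.14, 3.14].

INTERFACE

Orientations are given as a rotation vector (axis times angle).
In Python, from cell import arm, vision, job, cut_out gives the robot as it stands. The module is installed in compiled form; this text tells all that it offers.
- The arm moves only by the tool play_rows, never from a script. Its argument "increments" is text: rows parted by semicolons, each of 5 numbers parted by spaces: the shift along the tool's x, y, z in cm, then the turn about the tool's z in degrees, then the opening, from -1 (shut) to 1 (fully open), so that 0 is half open. A call has 1 to 5 rows; each row shifts and turns the commanded pose from where the row before left it, along the tool's axes as they then stand; what a row does not reach is not made up. A row lasts 1/12 s, in which the tool goes at most 41.7 mm and 7.16 degrees, less where a joint would pass 70% of its speed; a pose out of reach is approached as far as the arm can. A call is refused whole if a number of a shift passes 4.17 or a number of a turn 7.16, either way. A call with a gripper value outside its range is refused whole. The fingers move at their own pace and stop on an object; "grip_force" is the grip in N (left out, the last holds). Time passes only in rows, so rows that do not move let the fingers close. It gives the time, the measured TCP pose, the force, the opening and the grip force at its end, in the units of the state.
- arm.observe(): the state, without advancing time (a new reading comes with each control period).
- vision.get_image(name): name is "scene" or "top" or "wrist"; returns a dict with "frame" (480x640x3 uint8, red, green, blue), "z_map" (480x640 float32, m along the optical axis (not along the pixel's ray), 0 where there is no reading), "mtx" (3x3 intrinsics, pixels), "cam_to_world" (4x4, takes a point from camera to world coordinates). Camera axes: x right, y up, looking along -z (the intrinsics and any distortion apply to the point x, -y, -z); pixel columns grow to the right and rows downward; lengths in m; the calibration is good to about 2 mm. A picture is of the moment at which its call begins.
- job.sign_off(): hands the job in; it is judged then, once.
Trained networks look in a picture, given as the dict that the camera call returned (one of the last four; its "shot" number tells which), for a name from the list of things; names that differ only in an ending like _2 or _b are one class to them, and where a whole thing is asked for, a point or a joint stands for the part that bears it (a point fixed in the world has none). Each returns a list of dicts, best first, with "confidence" (0 to 1); they miss things now and then, are a little off and sometimes report something else, mostly with a low value. They report only what shows in the picture. A call takes as long as a camera call. They do not tell look-alikes from the thing itself.
- cut_out(query, picture): "mask" (480x640 bool, what is visible of it) and "point" ([row, column] in pixels, amid what is visible of it).
The state is a dict: "clock": time; "joints": joint angles; "dq": joint speeds; "joint_efforts": joint torques, N m; "position": TCP position; "ee_rot": TCP orientation; "force": force on the tool from outside, world axes, zero at the start; "ft_torque": the same for the moment, N m; "width": opening from 0.0 (shut) to 1.0 (fully open); "gripper_force": force on a finger pad.
Only numpy, scipy, OpenCV 4.12 (cv2) and the standard library are available. Lean on these libraries where they do the work, as an engineer would, in place of code of your own. Each camera call takes 0.05 s, during which the arm holds its last target. There are 200 camera calls.

## Working session

There is one attempt and no reset: what is moved stays moved. The work goes in short steps, Python scripts to look and compute and a tool call to move; the robot and the scene stay as the last step left them, time stands still between calls to the robot, and variables do not carry over. Pictures are saved under pics/ and viewed, at most 10 in all, crops included, and the job is handed in when it is done.

Besides the shell and the picture viewer there is one more tool, called after "Emit:" by a JSON object that holds its "fn" and its "kwargs". play_rows: Moves the arm, as the interface text tells. Its arguments: {"type":"object","properties":{"increments":{"type":"string"},"grip_force":{"type":"number"}},"required":["increments"]}

```bash
mkdir -p pics; cat > h.py <<'E'
import numpy as np, cv2
from cell import arm, vision, job, cut_out
from scipy.spatial.transform import Rotation as R
def world(p, rc):
    r,c=np.asarray(rc,float).T; z=p["z_map"][r.astype(int),c.astype(int)]
    K=p["mtx"]; q=np.stack([(c-K[0,2])/K[0,0]*z,-(r-K[1,2])/K[1,1]*z,-z,np.ones_like(z)])
    return (p["cam_to_world"]@q)[:3].T[z>0]
def cloud(p,m): return world(p,np.argwhere(m))
def save(p,n): cv2.imwrite(f"pics/{n}.png",p["frame"][:,:,::-1])
E
python3 - <<'E'
from h import *
np.set_printoptions(precision=4,suppress=True)
s=arm.observe(); print(s, arm.hold_point_z)
for n in ("top","scene"):
    p=vision.get_image(n); save(p,n+"0"); print(n,p["cam_to_world"])
    for q in ("knob_grip","carrier_wall","dish_top_mid","tape","pen","forceps_1"):
        for d in cut_out(q,p)[:3]:
            w=cloud(p,d["mask"]); print(q,round(d["confidence"],2),d["point"],d["mask"].sum(),np.median(w,0),w.min(0),w.max(0))
E
```

```text
{'clock': 0.0, 'joints': array([-1.2216,  0.4352,  0.0249,  1.5741, -0.0116,  1.134 , -0.0751]), 'dq': array([0.0011, 0.0016, 0.0012, 0.    , 0.0019, 0.0007, 0.0003]), 'joint_efforts': array([ -0.0009, -66.7854,   0.9847, -31.4468,  -0.0605,   0.0427,
         0.0002]), 'position': array([0.2727, 0.5618, 0.2259]), 'ee_rot': array([-0.7036, -3.0615,  0.0025]), 'force': array([ 1.0721, -0.0247,  0.0493]), 'ft_torque': array([-0.0199, -0.037 , -0.0431]), 'gripper_force': 0.0, 'width': 1.0030087864252262} 0.0188
top [[ 0.0156  0.9879 -0.1543  0.3312]
 [-0.9997  0.0182  0.0157  0.0751]
 [ 0.0183  0.154   0.9879  1.1786]
 [ 0.      0.      0.      1.    ]]
knob_grip 0.7 [231.8, 322.4] 290 [0.5026 0.0567 0.0297] [ 0.4889  0.0246 -0.002 ] [0.5283 0.079  0.058 ]
carrier_wall 0.9 [213.2, 290.1] 1396 [0.5517 0.1237 0.0102] [ 0.513   0.0791 -0.0057] [0.6057 0.2183 0.0464]
dish_top_mid 0.88 [285.1, 199.1] 767 [0.388  0.3153 0.0157] [ 0.3553  0.2823 -0.0047] [0.4209 0.3552 0.023 ]
dish_top_mid 0.7 [208.3, 265.5] 702 [0.5545 0.1729 0.0427] [0.5227 0.1416 0.0274] [0.5884 0.2061 0.05  ]
dish_top_mid 
[... 696 characters left out ...]
5581 0.1157 0.0102] [0.5175 0.0759 0.0006] [0.6085 0.2134 0.0385]
dish_top_mid 0.85 [198.0, 225.0] 575 [0.3882 0.3068 0.0148] [ 0.357   0.2788 -0.0031] [0.4282 0.3471 0.0207]
dish_top_mid 0.7 [200.1, 322.1] 600 [0.5532 0.1665 0.0417] [0.5226 0.137  0.0269] [0.5885 0.2044 0.0462]
dish_top_mid 0.2 [216.1, 321.2] 174 [0.5413 0.1448 0.0205] [0.5218 0.1366 0.0075] [0.5824 0.1724 0.0306]
tape 0.72 [304.7, 280.5] 975 [ 0.3691 -0.0206  0.0177] [ 0.3374 -0.0492 -0.003 ] [0.4042 0.0185 0.0223]
pen 0.59 [238.1, 247.6] 279 [0.3822 0.1833 0.0091] [ 0.3257  0.1465 -0.0031] [0.4345 0.2313 0.0157]
forceps_1 0.73 [365.7, 316.6] 198 [ 0.3606 -0.1523  0.0055] [ 0.3429 -0.193  -0.003 ] [ 0.3856 -0.1251  0.0115]
```

```bash
python3 - <<'E'
import cv2
a=cv2.imread("pics/top0.png")[150:350,150:450]; cv2.imwrite("pics/top0c.png",cv2.resize(a,(800,533),interpolation=cv2.INTER_CUBIC))
a=cv2.imread("pics/scene0.png")[130:400,180:480]; cv2.imwrite("pics/scene0c.png",cv2.resize(a,(660,594),interpolation=cv2.INTER_CUBIC))
E
```

```text
(no output)
```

View pics/top0c.png

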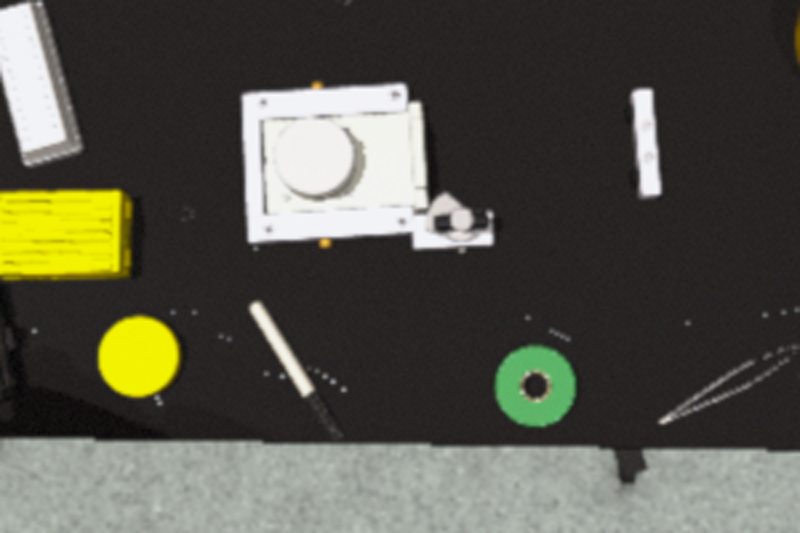

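View pics/scene0c.png

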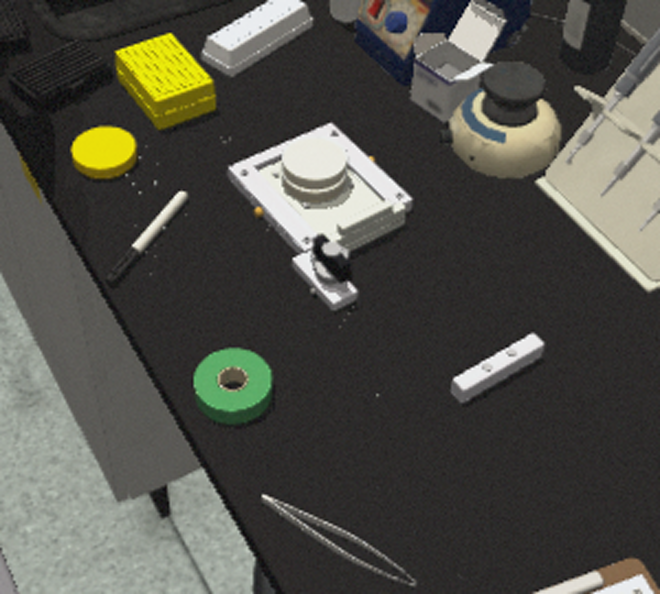

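```bash
python3 - <<'E'
from h import *
np.set_printoptions(precision=4,suppress=True)
for n in ("top","scene"):
    p=vision.get_image(n)
    m=p["z_map"]>0; w=cloud(p,m); col=p["frame"][m].astype(int)
    def box(name,x0,x1,y0,y1,z0,z1,f=None):
        k=(w[:,0]>x0)&(w[:,0]<x1)&(w[:,1]>y0)&(w[:,1]<y1)&(w[:,2]>z0)&(w[:,2]<z1)
        if f is not None: k&=f
        q=w[k]; r=cv2.minAreaRect((q[:,:2]*1000).astype(np.float32))
        print(n,name,k.sum(),"z",np.median(q[:,2]),"rect",np.round(r[0],1),np.round(r[1],1),round(r[2],2), "mean",q.mean(0))
    br=col.max(1)
    t=w[(w[:,2]>-.01)&(w[:,2]<.004)&(w[:,0]>.45)&(w[:,0]<.65)&(abs(w[:,1])<.25)]; print("table z",np.median(t[:,2]))
    box("stop",.4,.75,-.2,.0,.016,.026)
    box("dock",.45,.7,.08,.26,.013,.020,br>150)
    box("wall",.52,.65,.06,.115,.031,.042,br>120)
    box("knob",.46,.54,.01,.1,.046,.062)
    box("dish",.5,.62,.12,.22,.037,.048)
E
```

```text
table z -0.0002849308408181539
top stop 286 z 0.019724970238095274 rect [ 569.8 -104.6] [ 51.2 382.1] 68.1 mean [ 0.5749 -0.1056  0.0199]
top dock 1409 z 0.01576428173475186 rect [550.  158.9] [140.3 147.1] 4.61 mean [0.5533 0.1687 0.0159]
top wall 113 z 0.035629661567584625 rect [561.8  86.8] [59.8  9.8] 4.46 mean [0.5616 0.0869 0.0358]
top knob 120 z 0.05080262035616945 rect [502.4  50.4] [15.7 43.9] 0.16 mean [0.5025 0.0499 0.0509]
top dish 689 z 0.04252100677232984 rect [555.4 172.6] [64.6 65. ] 49.67 mean [0.5553 0.1729 0.0425]
table z -0.0005032118094967508
scene stop 378 z 0.019253361595125584 rect [ 568.3 -103.8] [ 57.5 389.1] 67.02 mean [ 0.5682 -0.1048  0.0193]
scene dock 854 z 0.015330801888843448 rect [552.6 159.7] [138.2 144.8] 4.24 mean [0.5498 0.1639 0.0155]
scene wall 106 z 0.034790551249718304 rect [561.2  84.9] [62.4 12.4] 5.32 mean [0.5612 0.085  0.0347]
scene knob 123 z 0.05032594751896635 rect [503.8  48.9] [46.4 16.3] 88.3 mean [0.5028 0.0467 0.0503]
scene dish 527 z 0.04191315990840183 rect [556.7 171.8] [68.5 65. ] 31.41 mean [0.5553 0.1696 0.0419]
```

The true dish stack is the white one on the carrier (265,208 in the top view). The yellow disc (199,285) is the look-alike and I won't go near it. The dock's yaw is about 4.5°, and the pull runs along world −y. The knob is at about (0.5025, 0.0495), the wall at about (0.5615, 0.086), and the stop bar at about y −0.105. First I'll turn the jaws across the knob bar.

Emit:
{"fn": "play_rows", "kwargs": {"increments": "0 0 0 7 1; 0 0 0 7 1; 0 0 0 7 1; 0 0 0 7 1; 0 0 0 7 1"}}

```text
clock: 1.22
position: [0.2729, 0.5623, 0.2268]
ee_rot: [-1.6, -2.704, -0.0]
force: [-1.6, 0.1, -1.3]
width: 0.997
gripper_force: 0.0
```

Emit:
{"fn": "play_rows", "kwargs": {"increments": "0 0 0 7 0.3; 0 0 0 7 0.3; 0 0 0 7 0.3; 0 0 0 3.5 0.3; 0 0 0 0 0.3"}}

```text
clock: 1.63
position: [0.2727, 0.5624, 0.2267]
ee_rot: [2.133, 2.306, 0.0]
force: [0.4, 0.1, 0.1]
width: 0.692
gripper_force: 0.0
```

```bash
cat >> h.py <<'E'
def go(t,yhead=None):
    s=arm.observe(); M=R.from_rotvec(s["ee_rot"]).as_matrix()
    d=M.T@(np.array(t)-s["position"])*100
    h=np.degrees(np.arctan2(M[1,1],M[0,1]))
    print("t",round(s["clock"],2),"pos",s["position"].round(4),"yhead",h.round(2),"tilt z",M[:,2].round(4),"w",round(s["width"],3),"F",s["force"].round(1),"T",s["ft_torque"].round(2))
    print("shift cm tool",d.round(2))
E
python3 -c "
from h import *
go([.5025,.0495,.12])"
```

```text
t 1.63 pos [0.2727 0.5624 0.2267] yhead 4.45 tilt z [ 2.e-04 -1.e-04 -1.e+00] w 0.692 F [0.4 0.1 0.1] T [-0.12  0.05 -0.03]
shift cm tool [-52.92  18.92  10.68]
```

Emit:
{"fn": "play_rows", "kwargs": {"increments": "-3.7 1.33 0 0 0.3; -3.7 1.33 0 0 0.3; -3.7 1.33 0 0 0.3; -3.7 1.33 0 0 0.3; -3.7 1.33 0 0 0.3"}}

```text
clock: 2.05
position: [0.3545, 0.3815, 0.2269]
ee_rot: [-2.127, -2.312, -0.001]
force: [1.0, 0.6, 0.3]
width: 0.651
gripper_force: 0.0
```

Emit:
{"fn": "play_rows", "kwargs": {"increments": "-3.7 1.33 0 0 0.3; -3.7 1.33 0 0 0.3; -3.7 1.33 0 0 0.3; -3.7 1.33 0 0 0.3; -3.7 1.33 0 0 0.3"}}

```text
clock: 2.47
position: [0.4357, 0.2024, 0.2271]
ee_rot: [2.127, 2.312, 0.001]
force: [0.7, 0.7, -0.5]
width: 0.652
gripper_force: 0.0
```

Emit:
{"fn": "play_rows", "kwargs": {"increments": "-3.7 1.33 0 0 0.3; -3.7 1.33 0 0 0.3; -3.7 1.33 0 0 0.3; -3.7 1.33 0 0 0.3; 0 0 0 0 0.3"}}

```text
clock: 2.88
position: [0.5027, 0.0525, 0.2276]
ee_rot: [2.136, 2.298, -0.0]
force: [-0.5, -0.3, 0.3]
width: 0.649
gripper_force: 0.0
```

```bash
python3 - <<'E'
from h import *
np.set_printoptions(precision=4,suppress=True)
go([.5025,.0495,.028])
p=vision.get_image("wrist"); save(p,"w1"); print(p["cam_to_world"])
w=cloud(p,p["z_map"]>0)
def box(name,x0,x1,y0,y1,z0,z1):
    k=(w[:,0]>x0)&(w[:,0]<x1)&(w[:,1]>y0)&(w[:,1]<y1)&(w[:,2]>z0)&(w[:,2]<z1)
    if k.sum()<5: return print(name,k.sum())
    q=w[k]; r=cv2.minAreaRect((q[:,:2]*1000).astype(np.float32)); print(name,k.sum(),np.round(r[0],1),np.round(r[1],1),round(r[2],2),q.mean(0))
box("knob",.46,.54,.01,.1,.045,.062)
box("wall",.52,.65,.06,.115,.031,.042)
box("stop",.45,.7,-.2,-.03,.016,.026)
E
```

```text
t 2.88 pos [0.5027 0.0525 0.2276] yhead 4.2 tilt z [ 0.0031 -0.0031 -1.    ] w 0.649 F [-0.5 -0.3  0.3] T [-0.1   0.08  0.01]
shift cm tool [-0.23 -0.1  19.96]
[[ 0.9973 -0.0695 -0.0237  0.4971]
 [ 0.0734  0.9547  0.2882  0.1298]
 [ 0.0026 -0.2892  0.9573  0.3858]
 [ 0.      0.      0.      1.    ]]
knob 635 [503.1  48.9] [17.1 45.3] 12.71 [0.5031 0.0502 0.0515]
wall 672 [562.1  85.5] [59.6 10. ] 4.18 [0.5619 0.0857 0.0361]
stop 0
```

View pics/w1.png

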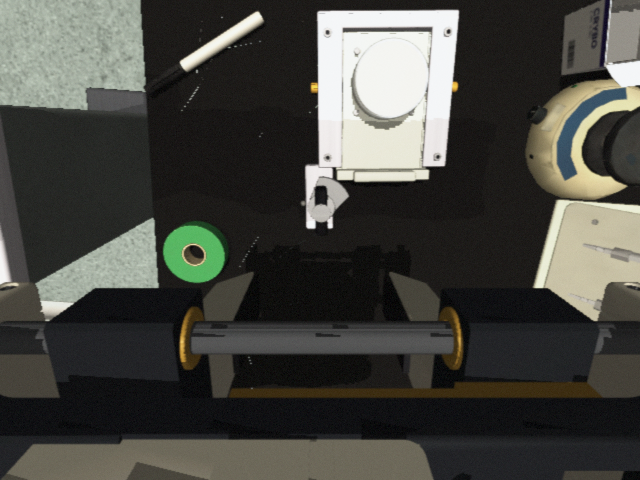

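The wrist view shows the knob at (320,207), locked, with its bar along the dock's x. The wall is at (382,177) and the dish stack at (390,78). I'll descend onto the knob.

Emit:
{"fn": "play_rows", "kwargs": {"increments": "-0.06 0 3.2 0 0.1; -0.06 0 3.2 0 0.1; -0.06 0 3.2 0 0.1; -0.06 0 3.2 0 0.1; -0.06 0 3.2 0 0.1"}}

```text
clock: 3.35
position: [0.5, 0.0593, 0.0655]
ee_rot: [-2.126, -2.313, -0.001]
force: [0.6, 0.3, 0.2]
width: 0.551
gripper_force: 0.0
```

```bash
python3 -c "
from h import *
go([.503,.0495,.028])"
```

```text
t 3.35 pos [0.5    0.0593 0.0655] yhead 4.83 tilt z [ 4.e-04  8.e-04 -1.e+00] w 0.551 F [0.6 0.3 0.2] T [-0.11  0.04 -0.  ]
shift cm tool [-1.01  0.21  3.75]
```

Emit:
{"fn": "play_rows", "kwargs": {"increments": "0 0 0 0 0.1; 0 0 0 0 0.1"}}

```text
clock: 3.52
position: [0.4991, 0.0585, 0.0661]
ee_rot: [-2.127, -2.31, 0.004]
force: [-0.2, 0.3, 1.2]
width: 0.552
gripper_force: 0.0
```

```bash
python3 -c "
from h import *
go([.503,.0495,.028])"
```

```text
t 3.52 pos [0.4991 0.0585 0.0661] yhead 4.72 tilt z [-3.5e-03 -6.0e-04 -1.0e+00] w 0.552 F [-0.2  0.3  1.2] T [-0.08  0.01 -0.02]
shift cm tool [-0.93  0.33  3.81]
```

Emit:
{"fn": "play_rows", "kwargs": {"increments": "-0.45 0.16 0 0 0.1; -0.45 0.16 0 0 0.1; 0 0 1.2 0 0.1; 0 0 0 0 0.1; 0 0 0 0 0.1"}}

```text
clock: 3.93
position: [0.5049, 0.0491, 0.0559]
ee_rot: [2.13, 2.308, 0.002]
force: [0.0, 0.7, 0.9]
width: 0.551
gripper_force: 0.0
```

```bash
python3 -c "
from h import *
go([.503,.0495,.028])"
```

```text
t 3.93 pos [0.5049 0.0491 0.0559] yhead 4.6 tilt z [ 1.3e-03  6.0e-04 -1.0e+00] w 0.551 F [0.  0.7 0.9] T [-0.07  0.07 -0.01]
shift cm tool [ 0.05 -0.19  2.79]
```

Emit:
{"fn": "play_rows", "kwargs": {"increments": "0 -0.15 0.9 0 0.1; 0 0 0.9 0 0.1; 0 0 0.9 0 0.1; 0 0 0 0 0.1; 0 0 0 0 0.1"}}

```text
clock: 4.35
position: [0.5021, 0.049, 0.027]
ee_rot: [-2.13, -2.308, 0.002]
force: [-0.4, -0.2, 0.5]
width: 0.549
gripper_force: 0.0
```

```bash
python3 -c "
from h import *
go([.503,.0495,.028])"
```

```text
t 4.35 pos [0.5021 0.049  0.027 ] yhead 4.61 tilt z [-1.8e-03 -4.0e-04 -1.0e+00] w 0.549 F [-0.4 -0.2  0.5] T [-0.1   0.08 -0.03]
shift cm tool [ 0.05  0.09 -0.1 ]
```

Centred on the knob, so I'll close.

Emit:
{"fn": "play_rows", "kwargs": {"increments": "0 0 0 0 -1; 0 0 0 0 -1; 0 0 0 0 -1; 0 0 0 0 -1; 0 0 0 0 -1", "grip_force": 55}}

```text
clock: 4.77
position: [0.5034, 0.0492, 0.0282]
ee_rot: [2.13, 2.308, 0.002]
force: [-1.2, 0.1, 8.9]
width: 0.237
gripper_force: 4.1
```

Emit:
{"fn": "play_rows", "kwargs": {"increments": "0 0 0 0 -1; 0 0 0 0 -1; 0 0 0 0 -1; 0 0 0 0 -1"}}

```text
clock: 5.1
position: [0.5033, 0.0492, 0.0283]
ee_rot: [2.13, 2.309, 0.002]
force: [-0.1, 0.4, 5.1]
width: 0.123
gripper_force: 55.8
```

```bash
python3 -c "
from h import *
go([.503,.0495,.028])"
```

```text
t 5.1 pos [0.5033 0.0492 0.0283] yhead 4.61 tilt z [ 1.2e-03  4.0e-04 -1.0e+00] w 0.123 F [-0.1  0.4  5.1] T [-0.17  0.18 -0.01]
shift cm tool [ 0.04 -0.03  0.03]
```

Emit:
{"fn": "play_rows", "kwargs": {"increments": "0 0 0 -6 -1; 0 0 0 -6 -1; 0 0 0 -6 -1; 0 0 0 -6 -1; 0 0 0 -6 -1"}}

```text
clock: 5.52
position: [0.5032, 0.0491, 0.0283]
ee_rot: [1.453, 2.785, 0.001]
force: [-2.0, -0.9, 4.8]
width: 0.124
gripper_force: 57.2
```

```bash
python3 -c "
from h import *
go([.503,.0495,.028])"
```

```text
t 5.52 pos [0.5032 0.0491 0.0283] yhead 34.9 tilt z [ 1.e-03  3.e-04 -1.e+00] w 0.124 F [-2.  -0.9  4.8] T [-0.04  0.26 -0.04]
shift cm tool [0.04 0.   0.03]
```

Emit:
{"fn": "play_rows", "kwargs": {"increments": "0 0 0 -6 -1; 0 0 0 -6 -1; 0 0 0 -6 -1; 0 0 0 -6 -1; 0 0 0 -6 -1"}}

```text
clock: 5.93
position: [0.5031, 0.0491, 0.0283]
ee_rot: [0.683, 3.066, 0.001]
force: [-0.1, -0.8, 5.4]
width: 0.126
gripper_force: 57.2
```

Emit:
{"fn": "play_rows", "kwargs": {"increments": "0 0 0 -6 -1; 0 0 0 -6 -1; 0 0 0 -6 -1; 0 0 0 -6 -1; 0 0 0 -4 -1"}}

```text
clock: 6.35
position: [0.5031, 0.049, 0.0283]
ee_rot: [-0.08, 3.14, -0.0]
force: [-1.4, 0.1, 5.7]
width: 0.124
gripper_force: 57.3
```

```bash
python3 -c "
from h import *
go([.503,.0495,.028])"
```

```text
t 6.35 pos [0.5031 0.049  0.0283] yhead 92.92 tilt z [ 8.e-04 -0.e+00 -1.e+00] w 0.124 F [-1.4  0.1  5.7] T [-0.05  0.33 -0.05]
shift cm tool [0.   0.06 0.03]
```

Emit:
{"fn": "play_rows", "kwargs": {"increments": "0 0 0 -2 -1; 0 0 0 -2 -1; 0 0 0 0 -1"}}

```text
clock: 6.6
position: [0.5031, 0.0489, 0.0283]
ee_rot: [-0.181, 3.136, 0.001]
force: [-0.9, 0.0, 7.2]
width: 0.125
gripper_force: 58.0
```

```bash
python3 -c "
from h import *
go([.503,.0495,.028])"
```

```text
t 6.6 pos [0.5031 0.0489 0.0283] yhead 96.61 tilt z [ 6.e-04  4.e-04 -1.e+00] w 0.125 F [-0.9  0.   7.2] T [ 0.11  0.35 -0.79]
shift cm tool [0.   0.06 0.03]
```

The end stop is reached, with the moment up to 0.8 N m. I'll release and rise.

Emit:
{"fn": "play_rows", "kwargs": {"increments": "0 0 0 1 -0.3; 0 0 0 0 -0.3; 0 0 0 0 -0.3; 0 0 0 0 -0.3; 0 0 0 0 -0.3"}}

```text
clock: 7.02
position: [0.5026, 0.049, 0.0276]
ee_rot: [0.154, -3.137, 0.0]
force: [0.8, -0.2, -0.3]
width: 0.351
gripper_force: 0.0
```

Emit:
{"fn": "play_rows", "kwargs": {"increments": "0 0 -1.5 0 -0.3; 0 0 -3 0 -0.3; 0 0 -4 0 -0.3; 0 0 -4 0 -1; 0 0 0 0 -1"}}

```text
clock: 7.43
position: [0.5064, 0.0498, 0.1594]
ee_rot: [-0.153, 3.128, 0.002]
force: [1.3, 0.1, -0.0]
width: 0.254
gripper_force: 0.0
```

Emit:
{"fn": "play_rows", "kwargs": {"increments": "0 0 0 7 -1; 0 0 0 7 -1; 0 0 0 7 -1; 0 0 0 7 -1; 0 0 0 7 -1"}}

```text
clock: 7.85
position: [0.5025, 0.049, 0.1525]
ee_rot: [-0.806, -3.036, 0.0]
force: [0.2, 0.5, 0.3]
width: 0.004
gripper_force: 0.0
```

Emit:
{"fn": "play_rows", "kwargs": {"increments": "0 0 0 7 -1; 0 0 0 7 -1; 0 0 0 7 -1; 0 0 0 7 -1; 0 0 0 7 -1"}}

```text
clock: 8.27
position: [0.5025, 0.049, 0.1524]
ee_rot: [-1.682, -2.653, 0.001]
force: [0.4, -0.3, 0.7]
width: 0.004
gripper_force: 0.0
```

Emit:
{"fn": "play_rows", "kwargs": {"increments": "0 0 0 7 -1; 0 0 0 7 -1; 0 0 0 7 -1; 0 0 0 0 -1; 0 0 0 0 -1"}}

```text
clock: 8.68
position: [0.5025, 0.0491, 0.1525]
ee_rot: [-2.125, -2.313, 0.001]
force: [0.7, -0.9, -0.4]
width: 0.004
gripper_force: 0.0
```

```bash
python3 - <<'E'
from h import *
np.set_printoptions(precision=4,suppress=True)
d=np.array([-.076,.997]); c=np.array([.562,.0857])+.027*d
go([*c,.10])
p=vision.get_image("wrist"); save(p,"w2")
w=cloud(p,p["z_map"]>0)
def box(name,x0,x1,y0,y1,z0,z1):
    k=(w[:,0]>x0)&(w[:,0]<x1)&(w[:,1]>y0)&(w[:,1]<y1)&(w[:,2]>z0)&(w[:,2]<z1)
    if k.sum()<5: return print(name,k.sum())
    q=w[k]; r=cv2.minAreaRect((q[:,:2]*1000).astype(np.float32)); print(name,k.sum(),np.round(r[0],1),np.round(r[1],1),round(r[2],2),q.mean(0))
box("knob",.46,.54,.01,.1,.045,.056)
box("wall",.52,.65,.06,.115,.031,.042)
box("dish",.5,.62,.12,.22,.037,.048)
E
```

```text
t 8.68 pos [0.5025 0.0491 0.1525] yhead 4.85 tilt z [-0.0005 -0.0004 -1.    ] w 0.004 F [ 0.7 -0.9 -0.4] T [-0.07  0.08  0.01]
shift cm tool [5.84 6.26 5.24]
knob 1054 [503.4  48.4] [44.9 17.6] 7.75 [0.5033 0.0493 0.0513]
wall 1073 [562.4  85.4] [60.  10.2] 4.51 [0.5619 0.0858 0.0359]
dish 8117 [556.3 171.7] [65.7 65.6] 22.72 [0.5559 0.1722 0.0435]
```

View pics/w2.png

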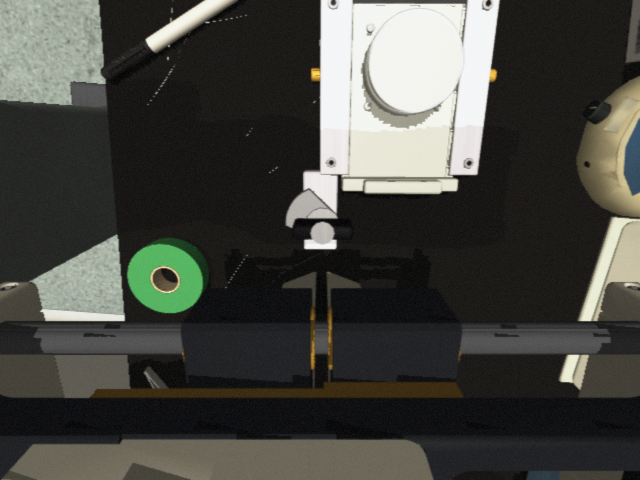

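The wrist view shows the knob bar (322,230) across the dock and the cam (310,210) swung clear of the carrier, so the knob is open. I'll move over the gap behind the wall.

Emit:
{"fn": "play_rows", "kwargs": {"increments": "1.85 2.09 0 0 -1; 1.85 2.09 0 0 -1; 1.84 2.08 0 0 -1; 0 0 3 0 -1; 0 0 3 0 -1"}}

```text
clock: 9.15
position: [0.5632, 0.1115, 0.0931]
ee_rot: [2.122, 2.314, 0.007]
force: [-0.7, -0.3, -0.4]
width: 0.004
gripper_force: 0.0
```

Emit:
{"fn": "play_rows", "kwargs": {"increments": "0 0 2 0 -1; 0 0 0 0 -1; 0 0 0 0 -1"}}

```text
clock: 9.4
position: [0.56, 0.109, 0.0721]
ee_rot: [-2.127, -2.31, 0.003]
force: [0.1, -0.1, -0.6]
width: 0.005
gripper_force: 0.0
```

```bash
python3 -c "
from h import *
go([.5602,.1096,.015])"
```

```text
t 9.4 pos [0.56   0.109  0.0721] yhead 4.72 tilt z [-2.4e-03 -6.0e-04 -1.0e+00] w 0.005 F [ 0.1 -0.1 -0.6] T [-0.05  0.   -0.01]
shift cm tool [0.06 0.04 5.71]
```

Emit:
{"fn": "play_rows", "kwargs": {"increments": "0 0 1.5 0 -1; 0 0 1.5 0 -1; 0 0 1.2 0 -1; 0 0 0.9 0 -1; 0 0 0 0 -1"}}

```text
clock: 9.82
position: [0.5603, 0.1092, 0.021]
ee_rot: [-2.129, -2.309, 0.002]
force: [-0.7, -0.7, -0.4]
width: 0.007
gripper_force: 0.0
```

Emit:
{"fn": "play_rows", "kwargs": {"increments": "0 0 0.3 0 -1; 0 0 0 0 -1; 0 0 0 0 -1"}}

```text
clock: 10.07
position: [0.5612, 0.1095, 0.0193]
ee_rot: [2.13, 2.309, 0.001]
force: [-0.1, 0.1, 0.8]
width: 0.002
gripper_force: 0.0
```

```bash
python3 -c "
from h import *
go([.5602,.1096,.015])"
```

```text
t 10.07 pos [0.5612 0.1095 0.0193] yhead 4.62 tilt z [ 8.e-04  3.e-04 -1.e+00] w 0.002 F [-0.1  0.1  0.8] T [-0.07  0.06 -0.03]
shift cm tool [ 0.02 -0.09  0.43]
```

Emit:
{"fn": "play_rows", "kwargs": {"increments": "-0.3 -0.05 0.35 0 -1; -0.4 0 0 0 -1; -0.2 0 0 0 -1; 0 0 0 0 -1"}}

```text
clock: 10.4
position: [0.5608, 0.1003, 0.0152]
ee_rot: [-2.13, -2.308, -0.0]
force: [0.5, 1.7, -1.6]
width: 0.002
gripper_force: 0.9
```

```bash
python3 - <<'E'
from h import *
np.set_printoptions(precision=4,suppress=True)
go([.5602,.1096,.015])
d=np.array([-.078,.997]); e=np.array([-.997,-.078]); c=np.array([.562,.0857])
for n in ("top","scene"):
    p=vision.get_image(n); w=cloud(p,p["z_map"]>0)
    rel=w[:,:2]-c; a=rel@d; b=rel@e
    k=(w[:,2]>.013)&(w[:,2]<.026)&(a<-.1)&(a>-.25)&(abs(b)<.06)
    A=a[k];B=b[k]; print(n,k.sum(),"a",np.percentile(A,[0,2,50,98,100]),"b",np.percentile(B,[1,99]))
    for lo in (-.045,-.03,-.015,0,.015,.03): 
        j=(B>=lo)&(B<lo+.015); print(round(lo,3),np.percentile(A[j],[3,97]))
E
```

```text
t 10.4 pos [0.5608 0.1003 0.0152] yhead 4.59 tilt z [-0.0003  0.0005 -1.    ] w 0.002 F [ 0.5  1.7 -1.6] T [ 0.28  0.15 -0.06]
shift cm tool [0.93 0.01 0.02]
top 312 a [-0.2016 -0.2011 -0.1925 -0.181  -0.1791] b [-0.0452  0.0451]
-0.045 [-0.1995 -0.1807]
-0.03 [-0.201  -0.1811]
-0.015 [-0.2006 -0.1858]
0 [-0.2006 -0.1854]
0.015 [-0.2011 -0.1814]
0.03 [-0.2006 -0.182 ]
scene 405 a [-0.2042 -0.2034 -0.196  -0.1833 -0.1805] b [-0.0459  0.0443]
-0.045 [-0.2032 -0.1848]
-0.03 [-0.2034 -0.1824]
-0.015 [-0.2033 -0.1886]
0 [-0.2028 -0.1878]
0.015 [-0.2032 -0.1823]
0.03 [-0.2035 -0.1868]
```

Emit:
{"fn": "play_rows", "kwargs": {"increments": "-0.15 0 0 0 -1; -0.2 0 0 0 -1; -0.2 0 0 0 -1; -0.2 0 0 0 -1; -0.2 0 0 0 -1"}}

```text
clock: 10.92
position: [0.5616, 0.0929, 0.0152]
ee_rot: [-2.127, -2.31, -0.002]
force: [0.3, 4.8, -2.1]
width: 0.006
gripper_force: 2.6
```

Emit:
{"fn": "play_rows", "kwargs": {"increments": "-0.3 0 0 0 -1; -0.4 0 0 0 -1; -0.4 0 0 0 -1; -0.4 0 0 0 -1; -0.4 0 0 0 -1"}}

```text
clock: 11.33
position: [0.5632, 0.0731, 0.0152]
ee_rot: [-2.128, -2.31, -0.001]
force: [-0.3, 5.4, -1.9]
width: 0.001
gripper_force: 2.7
```

```bash
cat > chk.py <<'E'
from h import *
d=np.array([-.078,.997]); e=np.array([-.997,-.078]); c=np.array([.562,.0857])
s=arm.observe(); q=s["position"][:2]-c; print("tcp a,b",(q@d).round(4),(q@e).round(4)); go([.56,.1,.015])
p=vision.get_image("top"); w=cloud(p,p["z_map"]>0); f=p["frame"][p["z_map"]>0].astype(int)
rel=w[:,:2]-c; a=rel@d; b=rel@e
for D in cut_out("dish_top_mid",p)[:4]:
    m=np.median(cloud(p,D["mask"]),0); print("dish",round(D["confidence"],2),((m[:2]-c)@d).round(4),((m[:2]-c)@e).round(4),m[2].round(4))
E
python3 chk.py
```

```text
tcp a,b -0.0126 -0.0002
t 11.33 pos [0.5632 0.0731 0.0152] yhead 4.69 tilt z [-1.0e-04  1.3e-03 -1.0e+00] w 0.001 F [-0.3  5.4 -1.9] T [ 1.14  0.15 -0.02]
shift cm tool [ 2.7  -0.1   0.03]
dish 0.6 0.2415 0.1556 0.016
```

The click is passed and the carrier drags at about 5 N. I'll pull on steadily.

Emit:
{"fn": "play_rows", "kwargs": {"increments": "-0.5 0 0 0 -1; -0.6 0 0 0 -1; -0.6 0 0 0 -1; -0.6 0 0 0 -1; -0.6 0 0 0 -1"}}

```text
clock: 11.85
position: [0.5657, 0.0427, 0.0153]
ee_rot: [2.13, 2.309, 0.0]
force: [-0.4, 2.5, 0.6]
width: 0.005
gripper_force: 1.2
```

Emit:
{"fn": "play_rows", "kwargs": {"increments": "-0.6 0 0 0 -1; -0.6 0 0 0 -1; -0.6 0 0 0 -1; -0.6 0 0 0 -1; -0.6 0 0 0 -1"}}

```text
clock: 12.27
position: [0.5681, 0.0126, 0.0153]
ee_rot: [2.13, 2.309, 0.0]
force: [-0.4, 2.8, 1.2]
width: 0.003
gripper_force: 1.6
```

Emit:
{"fn": "play_rows", "kwargs": {"increments": "-0.6 0 0 0 -1; -0.6 0 0 0 -1; -0.6 0 0 0 -1; -0.5 0 0 0 -1; -0.4 0 0 0 -1"}}

```text
clock: 12.68
position: [0.5702, -0.0144, 0.0153]
ee_rot: [2.131, 2.309, 0.0]
force: [-0.4, 4.7, 2.3]
width: 0.002
gripper_force: 2.1
```

```bash
python3 chk.py
```

```text
tcp a,b -0.1005 -0.0004
t 12.68 pos [ 0.5702 -0.0144  0.0153] yhead 4.59 tilt z [ 1.e-04  0.e+00 -1.e+00] w 0.002 F [-0.4  4.7  2.3] T [0.76 0.11 0.02]
shift cm tool [11.49 -0.1   0.03]
dish 0.97 -0.0277 -0.0005 0.0425
dish 0.88 0.2411 0.156 0.016
```

Emit:
{"fn": "play_rows", "kwargs": {"increments": "-0.5 0 0 0 -1; -0.5 0 0 0 -1; -0.5 0 0 0 -1; -0.5 0 0 0 -1; -0.5 0 0 0 -1"}}

```text
clock: 13.2
position: [0.5721, -0.0394, 0.0152]
ee_rot: [-2.13, -2.309, 0.0]
force: [0.1, 3.3, 0.5]
width: 0.005
gripper_force: 1.3
```

Emit:
{"fn": "play_rows", "kwargs": {"increments": "-0.5 0 0 0 -1; -0.5 0 0 0 -1; -0.5 0 0 0 -1; -0.4 0 0 0 -1; -0.2 0 0 0 -1"}}

```text
clock: 13.62
position: [0.5737, -0.0608, 0.0152]
ee_rot: [2.131, 2.308, -0.001]
force: [-0.4, 2.2, -0.1]
width: 0.004
gripper_force: 1.1
```

Emit:
{"fn": "play_rows", "kwargs": {"increments": "-0.2 0 0 0 -1; -0.2 0 0 0 -1; -0.2 0 0 0 -1; 0 0 0 0 -1"}}

```text
clock: 13.95
position: [0.5743, -0.0662, 0.0152]
ee_rot: [2.131, 2.308, -0.0]
force: [0.8, -0.4, -0.9]
width: 0.002
gripper_force: 0.0
```

```bash
python3 chk.py
```

```text
tcp a,b -0.1524 -0.0004
t 13.95 pos [ 0.5743 -0.0662  0.0152] yhead 4.59 tilt z [ 0.e+00 -4.e-04 -1.e+00] w 0.002 F [ 0.8 -0.4 -0.9] T [-0.06  0.09 -0.05]
shift cm tool [16.68 -0.1   0.02]
dish 0.97 0.2405 0.1559 0.0159
dish 0.73 -0.0812 -0.0001 0.0425
```

Emit:
{"fn": "play_rows", "kwargs": {"increments": "-0.2 0 0 0 -1; -0.2 0 0 0 -1; -0.15 0 0 0 -1; 0 0 0 0 -1"}}

```text
clock: 14.38
position: [0.5749, -0.0713, 0.0153]
ee_rot: [2.13, 2.309, 0.0]
force: [-0.9, 2.0, 2.2]
width: 0.004
gripper_force: 0.9
```

Emit:
{"fn": "play_rows", "kwargs": {"increments": "-0.15 0 0 0 -1; -0.1 0 0 0 -1; 0 0 0 0 -1"}}

```text
clock: 14.63
position: [0.5751, -0.0737, 0.0153]
ee_rot: [2.13, 2.309, 0.0]
force: [0.3, 3.6, 2.2]
width: 0.004
gripper_force: 1.4
```

```bash
python3 chk.py
```

```text
tcp a,b -0.1599 -0.0006
t 14.63 pos [ 0.5751 -0.0737  0.0153] yhead 4.61 tilt z [ 3.e-04  1.e-04 -1.e+00] w 0.004 F [0.3 3.6 2.2] T [ 0.47  0.01 -0.05]
shift cm tool [17.43 -0.11  0.03]
dish 0.88 0.2414 0.1549 0.0157
dish 0.72 -0.0275 0.0694 0.0434
dish 0.71 -0.086 0.0019 0.0426
dish 0.43 -0.056 0.1952 0.0181
```

Emit:
{"fn": "play_rows", "kwargs": {"increments": "-0.1 0 0 0 -1; -0.1 0 0 0 -1; 0 0 0 0 -1"}}

```text
clock: 14.98
position: [0.5751, -0.0738, 0.0153]
ee_rot: [-2.128, -2.309, -0.002]
force: [-0.9, 7.9, 4.7]
width: 0.007
gripper_force: 4.1
```

Emit:
{"fn": "play_rows", "kwargs": {"increments": "-0.1 0 0 0 -1; 0 0 0 0 -1; 0 0 0 0 -1"}}

```text
clock: 15.23
position: [0.5751, -0.0738, 0.0153]
ee_rot: [-2.126, -2.309, -0.003]
force: [-1.5, 10.4, 5.7]
width: 0.001
gripper_force: 5.3
```

The TCP has stalled at the buffers and the force is rising to 10 N, so the carrier is seated. I'll ease off and lift clear.

Emit:
{"fn": "play_rows", "kwargs": {"increments": "0.1 0 0 0 -1; 0.1 0 0 0 -1; 0.3 0 0 0 -1; 0.5 0 0 0 -1; 0 0 0 0 -1"}}

```text
clock: 15.65
position: [0.5742, -0.0661, 0.015]
ee_rot: [-2.13, -2.309, 0.0]
force: [-0.0, 0.3, 0.3]
width: 0.005
gripper_force: 0.0
```

Emit:
{"fn": "play_rows", "kwargs": {"increments": "0 0 -1 0 -1; 0 0 -2 0 -1; 0 0 -3 0 -1; 0 0 -3 0 -1; 0 0 -3 0 -1"}}

```text
clock: 16.07
position: [0.574, -0.0673, 0.1371]
ee_rot: [2.131, 2.308, -0.001]
force: [0.6, -0.2, -0.7]
width: 0.006
gripper_force: 0.0
```

Emit:
{"fn": "play_rows", "kwargs": {"increments": "4 0 -1 0 -1; 4 0 0 0 -1; 4 0 0 0 -1; 4 0 0 0 -1; 0 0 0 0 -1"}}

```text
clock: 16.48
position: [0.5604, 0.1029, 0.1459]
ee_rot: [-2.116, -2.318, -0.006]
force: [-0.3, 0.4, -0.1]
width: -0.0
gripper_force: 0.0
```

```bash
python3 chk.py; python3 - <<'E'
from h import *
d=np.array([-.078,.997]); e=np.array([-.997,-.078]); c=np.array([.562,.0857])
for n in ("top","scene"):
    p=vision.get_image(n); w=cloud(p,p["z_map"]>0); rel=w[:,:2]-c; a=rel@d; b=rel@e
    k=(w[:,2]>.031)&(w[:,2]<.042)&(a<-.15)&(a>-.2)&(abs(b)<.045)
    if k.sum()>5:
        r=cv2.minAreaRect(np.c_[a[k],b[k]].astype(np.float32)*1000); print(n,"wall",k.sum(),r)
    k=(w[:,2]>.037)&(w[:,2]<.048)&(a<-.04)&(a>-.14)&(abs(b)<.05)
    if k.sum()>5: print("dish",k.sum(),cv2.minEnclosingCircle(np.c_[a[k],b[k]].astype(np.float32)*1000), w[k,2].std())
    im=p["frame"][150:350,200:500] if n=="top" else p["frame"][130:400,200:500]
    cv2.imwrite(f"pics/{n}9.png",cv2.resize(im[:,:,::-1],None,fx=2.2,fy=2.2,interpolation=cv2.INTER_CUBIC))
E
```

```text
tcp a,b 0.0173 0.0003
t 16.48 pos [0.5604 0.1029 0.1459] yhead 5.21 tilt z [ 1.e-04  5.e-03 -1.e+00] w -0.0 F [-0.3  0.4 -0.1] T [ 0.03  0.05 -0.03]
shift cm tool [-0.36 -0.07 13.09]
dish 0.58 0.2415 0.1554 0.0159
dish 0.54 -0.1041 -0.0044 0.0425
top wall 117 ((-174.35618591308594, 0.1481761932373047), (10.380374908447266, 58.18256759643555), 0.569572389125824)
dish 166 ((-101.62545776367188, -3.628777503967285), 28.527284622192383) 0.002185023036567474
scene wall 151 ((-176.06402587890625, 0.0728759765625), (11.637727737426758, 60.70582962036133), 1.4974391460418701)
dish 683 ((-89.27713775634766, -1.2747211456298828), 34.849220275878906) 0.001524303815909606
```

View pics/scene9.png

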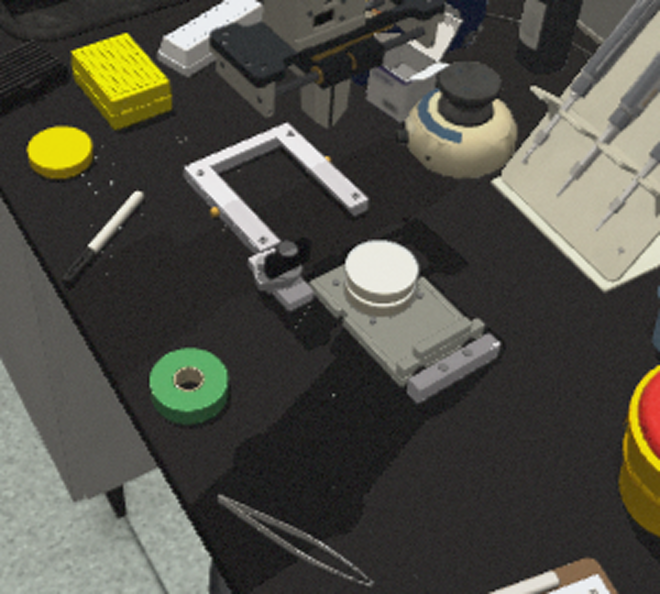

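View pics/top9.png

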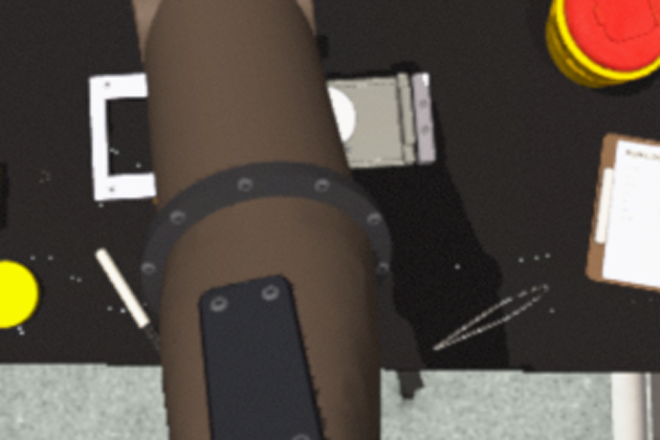

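The pictures show the carrier square against the buffers at about (455,360) in the scene crop. The dishes are stacked at (381,275), the knob is open at (288,255), and the tape, pen and forceps are where they started. Handing in.

```bash
python3 -c "
from cell import job
print(job.sign_off())"
```

```text
the job is handed in; nothing more can be done
None
```

The job is handed in: the knob is at its open end stop, the carrier rests against the stop bar's buffers with both dishes in place, and the tape, pen and forceps were left alone, after about 16.5 s of the 53 s allowed.

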